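Lift the sagging bolt over its bent keeper and hold the stock cage ajar

ROBOT

A 6-joint arm with a two-finger parallel gripper is mounted at the origin on the work surface. World frame = base frame: x ahead of the robot, y to its left, z up, the work surface at z = 0. Lengths are in m, angles in rad, forces in N, time in s.
With the tool pointing down it reaches from about 0.325 to 0.875 m from the base axis. Payload 4.4 kg.
Tool frame: the origin (TCP) lies between the finger pads; the fingertips stand 14 mm ahead of it and the grasp point (between the pads) lies 5 mm behind it (finger_overhang is the distance from the TCP to the fingertips, in m); z points along the fingers, y is the line along which they close (so a half turn about z gives the same grasp; the last joint's range is limited). The gripper opens to 85 mm and grips with 20 to 120 N. Pads are 22 mm wide; open, the fingers measure 114 mm over their backs; the gripper's body (76 mm by 85 mm) begins 54 mm behind the grasp point. The pads swing forward as they close: fully open they stand 13 mm farther back than shut.
Start: joints at [-1.413, 0.207, 1.542, -0, 1.393, -0.15], TCP at [0.174, -0.548, 0.245] pointing down, gripper open.
Joint ranges: [-2.73, 2.73], [-0.86, 2.22], [0.23, 2.46], [-1.11, 4.25], [0.08, 2.63], [-2.82, 2.82]. Speed limits (rad/s): [2.79, 2.79, 3.14, 3.14, 3.14, 3.14].

INTERFACE

Orientations are given as [roll, pitch, yaw] about the fixed x, y, z axes, in that order (R = Rz(yaw) Ry(pitch) Rx(roll)).
In Python, from workcell import * gives the robot as it stands.
- The arm moves only by the tool play_rows, never from a script. Its argument "series" is a list of rows, each an object with "jaw": the opening, from 0 (shut) to 1 (fully open); "travel": the shift along the tool's x, y, z in cm, a list of three; "roll": the turn about the tool's z in rad. In form: [{"jaw": jaw, "travel": [x, y, z], "roll": roll}, ...]. A call has 1 to 12 rows; each row is the pose to reach, as a shift and turn from the pose commanded when the call began, along the tool's axes at that moment; what a row does not reach only later rows make up. A row lasts 1/12 s, in which the tool goes at most 41.7 mm and 7.16 degrees, less where a joint would pass 70% of its speed; a pose out of reach is approached as far as the arm can. A call with a gripper value outside its range is refused whole. The fingers move at their own pace and stop on an object; "force" is the grip in N (left out, the last holds). Time passes only in rows, so rows that repeat a pose let the fingers close. It gives the time, the measured TCP pose, the force, the opening and the grip force at its end, in the units of the state.
- read_state(): the state, without advancing time (a new reading comes with each control period).
- snapshot(name): name is "side" or "top"; returns a dict with "image" (400x640x3 uint8, blue, green, red), "fovy" (degrees; the focal length in pixels is half the picture's height over the tangent of half this angle, whatever the lens; pixels are square), "cx", "cy" (the principal point, pixels), "eye" and "attitude" of the camera in the world. Camera axes: x right, y down, z forward; pixel columns grow to the right and rows downward; lengths in m; the calibration is good to about 2 mm. A picture is of the moment at which its call begins. There is no depth.
- close_job(): hands the job in; it is judged then, once.
The state is a dict: "t": time; "joints": joint angles; "joint_vel": joint speeds; "tau": joint torques, N m; "tool_pos": TCP position; "orientation": TCP orientation; "ft_force": force on the tool from outside, world axes, zero at the start; "ft_torque": the same for the moment, N m; "opening": finger opening in m; "grasp_force": force on a finger pad.
Only numpy, scipy, OpenCV 4.12 (cv2) and the standard library are available. Lean on these libraries where they do the work, as an engineer would, in place of code of your own. Each camera call takes 0.05 s, during which the arm holds its last target. There are 200 camera calls.

TASK

On the leather bench stands a small wooden stock cage whose sprung gate is shut by a steel barrel bolt on top; the bolt sags, so its turned-down nose hangs behind the bent-up lip of the keeper. Lift the bolt by its knob over that lip and draw it back without wrenching it against the keeper, then swing the gate towards you until its free edge is about a hand's width (10 cm) open and finish while still holding it there, steady, with the fingers, for it closes by itself. Leave everything else on the bench and in the cage where it stands.

Things in the scene. Friction and masses are not known exactly. Their poses are not given: they have to be found in the camera images.
- cage: Fixed wooden stock cage, 220 deep (x) x 370 wide (y), slatted roof top at 130 mm. Origin: centre of its underside, on the bench. Its -x side (towards the robot) is the gate front, its +y points along the gate from the latch post (right) to the hinge post (left). It stands at differing places and yaws.
- gate (a joint): Swing of the gate in rad: 0 shut, grows as its free (right) edge swings out to the cage's -x side, stop at 1.1. Hinge line is vertical through point gate_hinge; the leaf is 22 mm thick, its free edge 266 mm from the hinge, so 10 cm at the edge is about 0.38 rad. A spring pulls it shut: 0.3 N m when shut, 0.5 N m at 0.4 rad. While the bolt's nose is in the keeper the gate is locked by the keeper's cheeks.
- bolt (a joint): Draw of the bolt in m: 0 fully home, up to 0.045 fully drawn; it moves along the gate towards the hinge (the cage's +y when the gate is shut). It starts 0 to 6 mm from home. While the nose hangs low the keeper's lip stops it at about 0.008; lifted, it slides with about 1.5 N of friction and stays where left. From 0.02 the nose is out of the keeper and the gate is free.
- bolt_lift (a joint): Lift of the bolt's sagging front in rad: 0 drooped (8 hundredths of a radian below level), stop at 0.17; it falls back by its own weight (about 2 N). It turns about a level pivot in the barrel bracket, 110 mm from the knob along the bolt. The nose clears the lip above about 0.09 (knob lifted 10 mm); the stop is at 19 mm of knob lift.
- knob (a point): Centre of the bolt's knob, an upright plain steel cylinder 20 in diameter and 26 mm tall on a stem of 10 diameter and 22 mm, standing up from the bolt rod (10 diameter; the rod's axis is 37 mm below this point). It moves with the bolt. About 200 mm above the bench, free on all sides; the gate's top rail is 70 mm below it. Its axes are those of the bolt: y runs along the bolt to the hinge side, z up along the knob.
- nose (a point): Middle of the lower end of the bolt's turned-down nose (10 x 7 mm, reaching 20 mm below the rod's axis) at the bolt's free end.
- keeper_lip (a point): Middle of the top edge of the keeper's bent-up lip (18 wide, 3 mm thick). At rest the nose hangs 14 mm below it on the latch-post side. Fixed to the cage.
- keeper: The steel keeper on the latch post, fixed to the cage: a channel 40 mm long, open at the top, with 4 mm cheeks either side that rise 26 mm above the lip. Origin: that of the cage.
- gate_hinge (a point): Point on the gate's vertical hinge line, 130 mm above the bench; axes are the cage's.
- gate_edge (a point): Top of the gate's free edge (middle of its thickness), 266 mm from the hinge line, 130 mm above the bench; moves with the gate.
- gate_leaf: The gate's barred wooden leaf with the bolt on it. Origin on the hinge line at bench height; its -y points along the leaf to the free edge.
- bolt_rod: The bolt's nose, stem and knob. Origin at its pivot in the barrel bracket; axes as for the knob.
- spool_in: Bystander: pale thread spool, 56 diameter, 70 mm tall, inside the cage. Origin: centre of its underside.
- jar_in: Bystander: amber jar, 52 diameter, 75 mm tall, inside the cage. Origin: centre of its underside.
- spool_out: Bystander: brown thread spool, 64 diameter, 85 mm tall, on the bench to the right of the cage. Origin: centre of its underside.
- dye_bottle: Bystander: amber dye bottle, 44 diameter, 110 mm tall, on the bench to the left of the cage. Origin: centre of its underside.
- mallet: Bystander: wooden mallet lying on the bench, 250 long, head 56 mm across. Origin under its head, handle to its -x.
- wallet: Bystander: brown leather wallet, 100 x 190 x 22 mm. Origin: centre of its underside.
- tool_pot: Bystander: open wooden pot, 76 diameter, 100 mm tall. Origin: centre of its underside.

How it is judged:
By the outcome, as a careful person would: the job done as asked, in the order asked, and still so for the second after the job is handed in, while the arm keeps its last pose, push and grip.
It also fails if it takes over 35 s, if anything falls off the work surface, if the arm or the gripper's body presses on something with over 40 N, if the wrist force passes 120 N, or if a joint passes its speed limit or range.

## Working session

There is one attempt and no reset: what is moved stays moved. The work goes in short steps, Python scripts to look and compute and a tool call to move; the robot and the scene stay as the last step left them, time stands still between calls to the robot, and variables do not carry over. Pictures are saved under pics/ and viewed, at most 10 in all, crops included, and the job is handed in when it is done.

Besides the shell and the picture viewer there is one more tool, called after ">>>" as name(argument=value, ...), one argument or row to a line, values as JSON. play_rows: Moves the arm, as the interface text tells. Its arguments: {"type":"object","properties":{"series":{"type":"array","items":{"type":"object","properties":{"jaw":{"type":"number"},"travel":{"type":"array","items":{"type":"number"}},"roll":{"type":"number"}}}},"force":{"type":"number"}},"required":["series"]}

```bash
mkdir -p pics; ls; python3 - <<'E'
from workcell import *
import cv2
s=read_state();print(s)
for n in("side","top"):
    d=snapshot(n);cv2.imwrite(f"pics/{n}0.png",d["image"]);print(n,d["fovy"],d["cx"],d["cy"],d["eye"],d["attitude"])
E
```

```text
pics
{'t': 0.0, 'joints': array([-1.41348817e+00,  2.07422024e-01,  1.54297340e+00, -2.80667075e-05,
        1.39348692e+00, -1.50511167e-01]), 'joint_vel': array([ 1.60319637e-03, -8.01658473e-04, -1.25682551e-03,  8.30896174e-05,
       -3.07976223e-04,  2.32661224e-03]), 'tau': array([ 1.69489285e-03, -3.83029819e+01, -2.91593814e+01, -1.99069109e-04,
        1.04263000e-02, -2.29030832e-06]), 'tool_pos': array([ 0.17407354, -0.54725157,  0.24411535]), 'orientation': array([-3.13932471e+00, -3.16021172e-04,  3.07823944e-01]), 'ft_force': array([-1.02429198,  0.18119224, -0.02471661]), 'ft_torque': array([-0.01906271, -0.02358908,  0.01173296]), 'grasp_force': 0.0, 'opening': 0.08591161653022104}
side 50.55901309477217 319.3506122084971 203.52499113162762 [0.15909261 0.9818708  1.15327986] [-2.34651048 -0.01606854 -2.73394988]
top 57.23803667143102 319.2267804250435 202.28422539199494 [0.43048576 0.02912843 1.18047997] [-3.00480714 -0.0030928  -1.56283261]
```

View pics/side0.png

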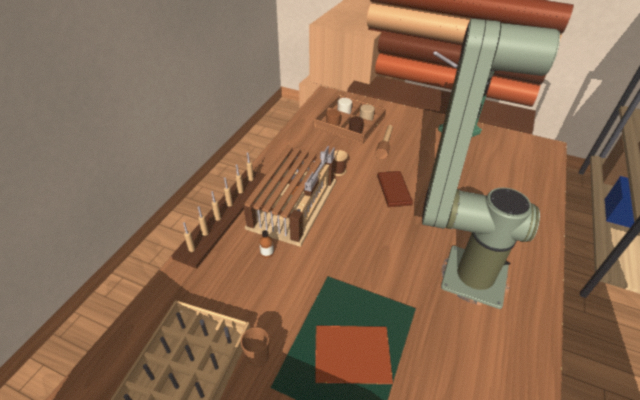

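View pics/top0.png

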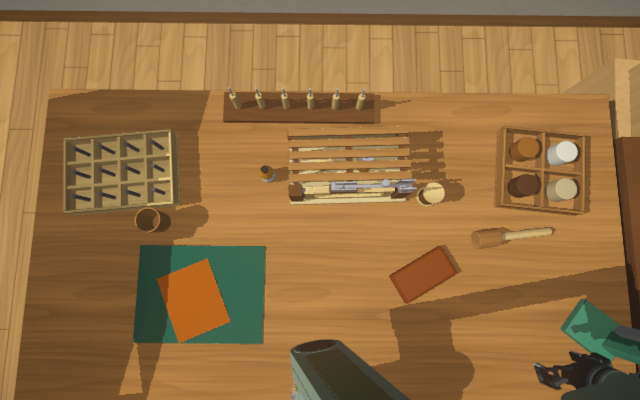

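The side view has the cage around (290,190), with the bolt near (320,170). In the top view the cage spans columns 290–410, with the bolt at rows 183–190. I'll enlarge both.

```bash
python3 - <<'E'
import cv2,numpy as np
a=cv2.imread("pics/side0.png")[140:250,240:360];b=cv2.imread("pics/top0.png")[165:215,320:450]
A=cv2.resize(a,None,fx=5,fy=5,interpolation=cv2.INTER_CUBIC)
B=cv2.resize(b,None,fx=6,fy=6,interpolation=cv2.INTER_CUBIC)
cv2.imwrite("pics/a.png",A);cv2.imwrite("pics/b.png",B)
E
```

```text
(no output)
```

View pics/a.png

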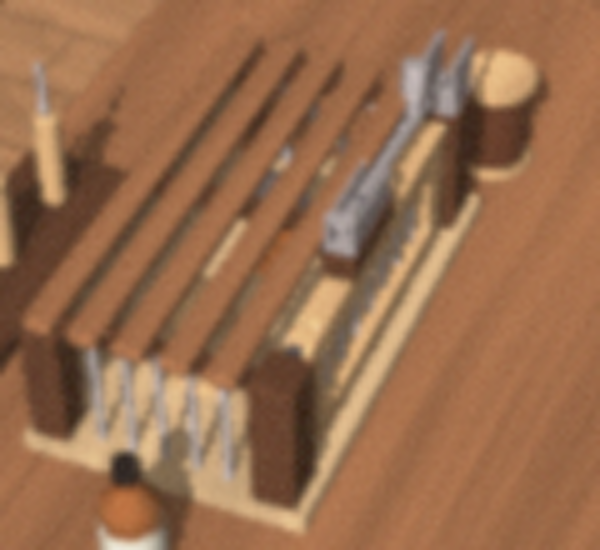

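View pics/b.png

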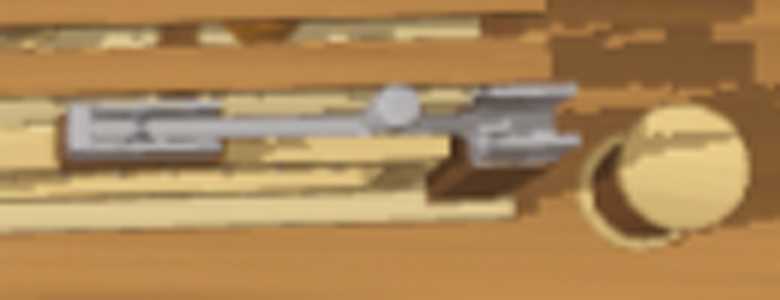

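Top crop: the knob's disc is at about (393,105), which is pixel (385.5,182.5) in the full picture. The rod runs left to the barrel at (140,130), and the keeper is at about (520,125). Side crop: the knob is probably the left upright at about (412,80), with the keeper cheeks at (440,60) and (462,80). I'll triangulate and check by reprojection.

```bash
cat > h.py <<'E'
import numpy as np,cv2,pickle
from scipy.spatial.transform import Rotation as R
from workcell import *
def snap(n): return snapshot(n)
def cam(d):
    return 200/np.tan(np.radians(d["fovy"])/2),R.from_euler("xyz",d["attitude"]).as_matrix(),np.array(d["eye"])
def ray(d,u,v):
    f,M,e=cam(d);r=M@[(u-d["cx"])/f,(v-d["cy"])/f,1];return e,r/np.linalg.norm(r)
def plane(d,u,v,z):
    e,r=ray(d,u,v);return e+r*(z-e[2])/r[2]
def proj(d,p):
    f,M,e=cam(d);q=M.T@(np.array(p)-e);return np.array([d["cx"]+f*q[0]/q[2],d["cy"]+f*q[1]/q[2]])
def tri(d1,p1,d2,p2):
    a,r=ray(d1,*p1);b,s=ray(d2,*p2);k=np.linalg.lstsq(np.c_[r,-s],b-a,rcond=None)[0]
    P,Q=a+r*k[0],b+s*k[1];return (P+Q)/2,np.linalg.norm(P-Q)
E
python3 - <<'E'
from h import *
np.set_printoptions(precision=4,suppress=True)
S,T=snap("side"),snap("top")
t=lambda x,y:(320+(x+.5)/6-.5,165+(y+.5)/6-.5)
s=lambda x,y:(240+(x+.5)/5-.5,140+(y+.5)/5-.5)
k=t(393,105)
for z in(.19,.2,.21,.22):
    p=plane(T,*k,z);q=proj(S,p);print(z,p,(q-[240,140])*5)
for sp in((412,65),(438,40),(462,45)): print(tri(T,k,S,s(*sp)))
print("front edge base",[plane(T,*t(*c),.01) for c in((5,230),(515,212))])
print("side base edge",[plane(S,*s(*c),.01) for c in((305,525),(478,200))])
print("left corner",plane(S,*s(30,440),.01))
print("rod",[plane(T,*t(*c),.17) for c in((235,128),(350,124))])
E
```

```text
0.19 [ 0.6244 -0.1535  0.19  ] [406.8912  83.855 ]
0.2 [ 0.6225 -0.1517  0.2   ] [408.6342  75.1157]
0.21 [ 0.6205 -0.1498  0.21  ] [410.3971  66.2766]
0.22 [ 0.6186 -0.148   0.22  ] [412.1802  57.3361]
(array([ 0.6202, -0.1491,  0.2135]), np.float64(0.0007443529630873865))
(array([ 0.6069, -0.1451,  0.2447]), np.float64(0.013886220452359372))
(array([ 0.5984, -0.1469,  0.2442]), np.float64(0.03127003989778933))
front edge base [array([0.5896, 0.0229, 0.01  ]), array([ 0.6017, -0.2514,  0.01  ])]
side base edge [array([0.5828, 0.1202, 0.01  ]), array([ 0.6007, -0.2508,  0.01  ])]
left corner [0.799  0.1291 0.01  ]
rod [array([ 0.6168, -0.0832,  0.17  ]), array([ 0.6192, -0.137 ,  0.17  ])]
```

The knob's top is at about (0.620, -0.149, 0.2135), and its two rays meet within 0.7 mm. The cage yaw is about 0.046. I'll grip with the fingers closing across the gate (tool yaw about 1.617) and go above the knob first.

```bash
cat >> h.py <<'E'
def go(p,yaw):
    s=read_state();M=R.from_euler("xyz",s["orientation"]);y0=s["orientation"][2]
    print("now",s["t"].__round__(2),s["tool_pos"].round(4),s["orientation"].round(4),"F",s["ft_force"].round(2),"open",round(s["opening"],4),"grip",round(s["grasp_force"],1))
    print("travel cm",(M.inv().apply(np.array(p)-s["tool_pos"])*100).round(2),"roll",round(-(yaw-y0),3))
E
python3 -c "
from h import *
go([.620,-.149,.27],1.617)"
```

```text
now 0.2 [ 0.1741 -0.5475  0.2445] [-3.1401e+00 -2.0000e-04  3.0780e-01] F [ 0.48  0.59 -0.15] open 0.0854 grip 0.0
travel cm [ 54.57 -24.48  -2.5 ] roll -1.309
```

>>> play_rows(
  series=[
    {"jaw": 1, "travel": [0, 0, -2.5], "roll": 0},
    {"jaw": 1, "travel": [54.6, -24.5, -2.5], "roll": -1.309},
    {"jaw": 1, "travel": [54.6, -24.5, -2.5], "roll": -1.309},
    {"jaw": 1, "travel": [54.6, -24.5, -2.5], "roll": -1.309},
    {"jaw": 1, "travel": [54.6, -24.5, -2.5], "roll": -1.309},
    {"jaw": 1, "travel": [54.6, -24.5, -2.5], "roll": -1.309},
    {"jaw": 1, "travel": [54.6, -24.5, -2.5], "roll": -1.309},
    {"jaw": 1, "travel": [54.6, -24.5, -2.5], "roll": -1.309},
    {"jaw": 1, "travel": [54.6, -24.5, -2.5], "roll": -1.309},
    {"jaw": 1, "travel": [54.6, -24.5, -2.5], "roll": -1.309},
    {"jaw": 1, "travel": [54.6, -24.5, -2.5], "roll": -1.309},
    {"jaw": 1, "travel": [54.6, -24.5, -2.5], "roll": -1.309},
  ],
)

```text
t: 1.2
tool_pos: [0.517, -0.2407, 0.2702]
orientation: [-3.142, 0.0, 1.622]
ft_force: [0.1, -0.9, 0.5]
opening: 0.0851
grasp_force: 0.0
```

```bash
python3 -c "
from h import *
go([.620,-.149,.27],1.617)"
```

```text
now 1.2 [ 0.517  -0.2407  0.2702] [-3.1415e+00  1.0000e-04  1.6221e+00] F [ 0.12 -0.92  0.49] open 0.0851 grip 0.0
travel cm [ 8.63 10.75  0.02] roll 0.005
```

>>> play_rows(
  series=[
    {"jaw": 1, "travel": [8.6, 10.7, 0], "roll": 0.005},
    {"jaw": 1, "travel": [8.6, 10.7, 0], "roll": 0.005},
    {"jaw": 0.8, "travel": [8.6, 10.7, 0], "roll": 0.005},
    {"jaw": 0.7, "travel": [8.6, 10.7, 0], "roll": 0.005},
    {"jaw": 0.7, "travel": [8.6, 10.7, 0], "roll": 0.005},
    {"jaw": 0.7, "travel": [8.6, 10.7, 0], "roll": 0.005},
    {"jaw": 0.7, "travel": [8.6, 10.7, 0], "roll": 0.005},
  ],
)

```text
t: 1.78
tool_pos: [0.6179, -0.1525, 0.2699]
orientation: [-3.14, 0.0, 1.611]
ft_force: [-0.2, -0.3, 0.7]
opening: 0.0598
grasp_force: 0.0
```

```bash
python3 -c "
from h import *
go([.620,-.149,.198],1.617)
S,T=snap('side'),snap('top')
a=cv2.resize(S['image'][110:230,270:370],None,fx=4,fy=4,interpolation=2)
b=cv2.resize(T['image'][150:230,320:420],None,fx=4,fy=4,interpolation=2)
c=np.zeros((480,800,3),np.uint8);c[:480,:400]=a;c[:320,400:]=b
cv2.imwrite('pics/c.png',c)"
```

```text
now 1.78 [ 0.6179 -0.1525  0.2699] [-3.1402e+00  3.0000e-04  1.6109e+00] F [-0.19 -0.33  0.68] open 0.0598 grip 0.0
travel cm [0.34 0.24 7.19] roll -0.006
```

View pics/c.png

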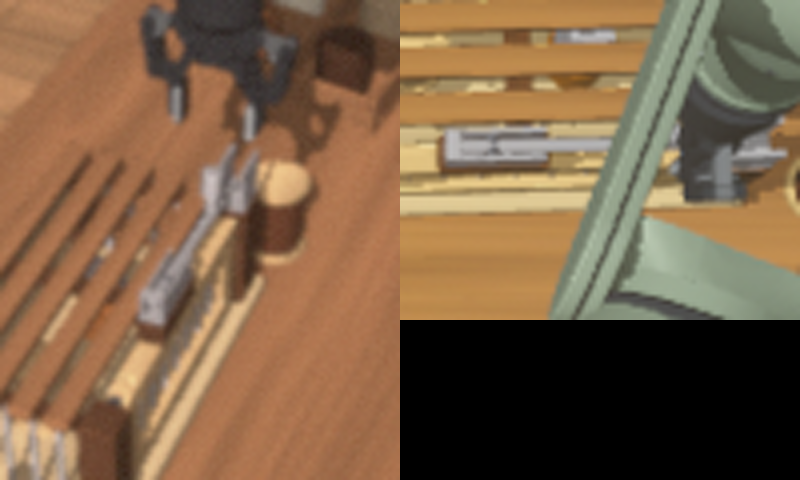

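The side view shows the open fingers (tips at about (178,120) and (250,137)) standing above and either side of the knob at (212,185). I'll descend around it.

>>> play_rows(
  series=[
    {"jaw": 0.7, "travel": [0.3, 0.2, 2.5], "roll": -0.006},
    {"jaw": 0.7, "travel": [0.3, 0.2, 5], "roll": -0.006},
    {"jaw": 0.7, "travel": [0.3, 0.2, 7.2], "roll": -0.006},
    {"jaw": 0.7, "travel": [0.3, 0.2, 7.2], "roll": -0.006},
    {"jaw": 0.7, "travel": [0.3, 0.2, 7.2], "roll": -0.006},
  ],
)

```text
t: 2.3
tool_pos: [0.619, -0.1493, 0.197]
orientation: [-3.138, -0.001, 1.616]
ft_force: [-0.3, 0.1, 0.9]
opening: 0.0595
grasp_force: 0.0
```

```bash
python3 -c "
from h import *
go([.620,-.149,.198],1.617)
S=snap('side')
print(proj(S,[.62,-.149,.2135]))
cv2.imwrite('pics/d.png',cv2.resize(S['image'][120:200,270:370],None,fx=6,fy=6,interpolation=2))"
```

```text
now 2.3 [ 0.619  -0.1493  0.197 ] [-3.1381e+00 -1.4000e-03  1.6159e+00] F [-0.27  0.08  0.87] open 0.0595 grip 0.0
travel cm [ 0.03  0.11 -0.1 ] roll -0.001
[322.14266237 152.64815375]
```

View pics/d.png

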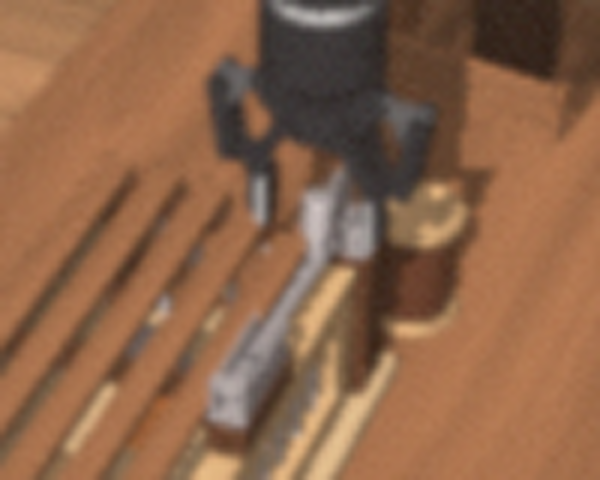

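The knob (about (316,215)) sits midway between the fingers (262 and 372). Closing gently.

>>> play_rows(
  series=[
    {"jaw": 0.4, "travel": [0, 0.1, -0.1], "roll": 0},
    {"jaw": 0.3, "travel": [0, 0.1, -0.1], "roll": 0},
    {"jaw": 0.1, "travel": [0, 0.1, -0.1], "roll": 0},
    {"jaw": 0.1, "travel": [0, 0.1, -0.1], "roll": 0},
    {"jaw": 0.1, "travel": [0, 0.1, -0.1], "roll": 0},
    {"jaw": 0.1, "travel": [0, 0.1, -0.1], "roll": 0},
    {"jaw": 0.1, "travel": [0, 0.1, -0.1], "roll": 0},
    {"jaw": 0.1, "travel": [0, 0.1, -0.1], "roll": 0},
  ],
  force=25,
)

```text
t: 3.02
tool_pos: [0.6221, -0.1492, 0.2013]
orientation: [3.14, 0.002, 1.618]
ft_force: [-3.1, -1.7, 6.0]
opening: 0.0189
grasp_force: 24.3
```

>>> play_rows(
  series=[
    {"jaw": 0.1, "travel": [0.1, 0, -0.3], "roll": 0},
    {"jaw": 0.1, "travel": [0.2, 0, -0.6], "roll": 0},
    {"jaw": 0.1, "travel": [0.3, 0, -0.9], "roll": 0},
    {"jaw": 0.1, "travel": [0.4, 0, -1.2], "roll": 0},
    {"jaw": 0.1, "travel": [0.5, 0, -1.5], "roll": 0},
    {"jaw": 0.1, "travel": [0.5, 0, -1.5], "roll": 0},
    {"jaw": 0.1, "travel": [0.5, 0, -1.5], "roll": 0},
    {"jaw": 0.1, "travel": [0.5, 0, -1.5], "roll": 0},
  ],
  force=40,
)

```text
t: 3.68
tool_pos: [0.6209, -0.1427, 0.2134]
orientation: [-3.14, -0.002, 1.618]
ft_force: [-1.7, 1.1, -6.1]
opening: 0.0189
grasp_force: 39.2
```

```bash
python3 -c "
from h import *
go([.620,-.149,.198],1.617)
S=snap('side')
cv2.imwrite('pics/e.png',cv2.resize(S['image'][130:190,290:350],None,fx=9,fy=9,interpolation=2))"
```

```text
now 3.68 [ 0.6209 -0.1427  0.2134] [-3.1399e+00 -1.5000e-03  1.6183e+00] F [-1.7   1.09 -6.14] open 0.0189 grip 39.2
travel cm [-0.63 -0.12  1.54] roll 0.001
```

View pics/e.png

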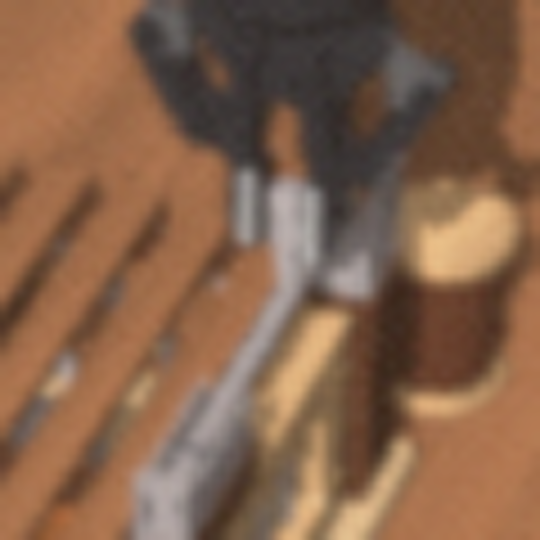

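The knob and rod front appear raised, with the pads on the knob. I'll lift 2 mm more and start drawing gently.

>>> play_rows(
  series=[
    {"jaw": 0.1, "travel": [0.05, 0, -0.2], "roll": 0},
    {"jaw": 0.1, "travel": [0.05, 0, -0.2], "roll": 0},
    {"jaw": 0.1, "travel": [0.3, 0, -0.2], "roll": 0},
    {"jaw": 0.1, "travel": [0.5, 0, -0.2], "roll": 0},
    {"jaw": 0.1, "travel": [0.7, 0, -0.2], "roll": 0},
    {"jaw": 0.1, "travel": [0.9, 0, -0.2], "roll": 0},
    {"jaw": 0.1, "travel": [0.9, 0, -0.2], "roll": 0},
  ],
)

```text
t: 4.32
tool_pos: [0.6209, -0.1344, 0.2163]
orientation: [-3.141, 0.0, 1.618]
ft_force: [-2.5, -0.2, -3.4]
opening: 0.0186
grasp_force: 39.3
```

>>> play_rows(
  series=[
    {"jaw": 0.1, "travel": [0.3, 0, 0], "roll": 0},
    {"jaw": 0.1, "travel": [0.6, 0, 0], "roll": 0},
    {"jaw": 0.1, "travel": [0.9, 0, 0], "roll": 0},
    {"jaw": 0.1, "travel": [1.2, 0, 0], "roll": 0},
    {"jaw": 0.1, "travel": [1.5, 0, 0], "roll": 0},
    {"jaw": 0.1, "travel": [1.8, 0, 0], "roll": 0},
    {"jaw": 0.1, "travel": [2.1, 0, 0], "roll": 0},
    {"jaw": 0.1, "travel": [2.4, 0, 0], "roll": 0},
    {"jaw": 0.1, "travel": [2.4, 0, 0], "roll": 0},
    {"jaw": 0.1, "travel": [2.4, 0, 0], "roll": 0},
  ],
)

```text
t: 5.15
tool_pos: [0.6198, -0.1096, 0.2161]
orientation: [-3.141, -0.001, 1.618]
ft_force: [-3.3, 0.9, -4.0]
opening: 0.0182
grasp_force: 39.2
```

```bash
python3 -c "
from h import *
go([.620,-.149,.198],1.617)
S,T=snap('side'),snap('top')
a=cv2.resize(S['image'][130:190,290:350],None,fx=8,fy=8,interpolation=2)
b=cv2.resize(T['image'][160:220,380:420],None,fx=8,fy=8,interpolation=2)
cv2.imwrite('pics/f.png',np.hstack([a,b]))"
```

```text
now 5.15 [ 0.6198 -0.1096  0.2161] [-3.1414e+00 -1.4000e-03  1.6182e+00] F [-3.3   0.88 -3.96] open 0.0182 grip 39.2
travel cm [-3.94 -0.17  1.8 ] roll 0.001
```

View pics/f.png

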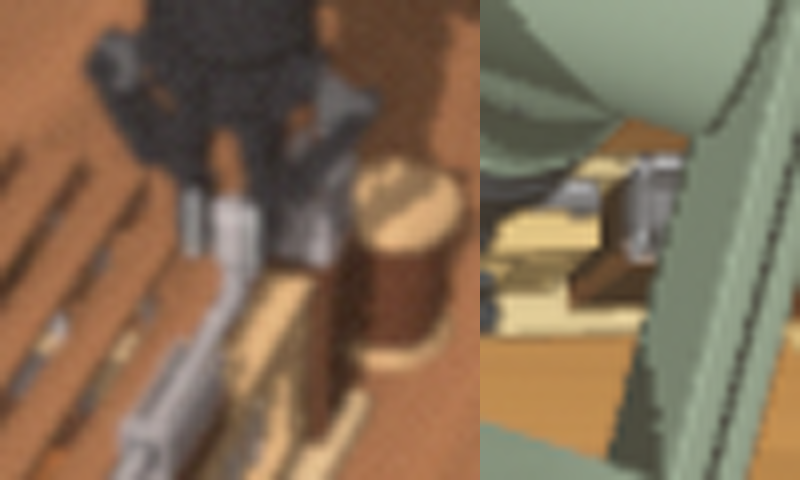

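Top inset: the bolt's nose (575,195) is now clear of the keeper (left edge at about 630). Next I need the hinge line for the swing arc.

```bash
python3 -c "
from h import *
S,T=snap('side'),snap('top')
print('dot',plane(S,297.6,210,.13), 'edge',plane(T,320+450/6-.4,165+148/6-.4,.13))
h1=plane(S,297.6,210,.13)[:2]
u=np.array([-.046,.999]); e=np.array([.619,-.149])
ee=plane(T,394.6,189.3,.13)[:2]
h2=e+u*((ee-e)@u+.266); h1p=e+u*((h1-e)@u)
print(h1p,h2)
"
```

```text
dot [0.61252257 0.07662171 0.13      ] edge [ 0.61516568 -0.19192517  0.13      ]
[0.60861807 0.07646836] [0.60872817 0.07407733]
```

```bash
python3 -c "
from h import *
s=read_state();p=s['tool_pos'][:2];h=np.array([.6087,.075]);y=1.618
x=np.array([np.cos(y),np.sin(y)]);t=np.array([np.sin(y),-np.cos(y)])
for a in np.arange(1,9)*.048:
    q=h+R.from_euler('z',-a).as_matrix()[:2,:2]@(p-h);d=(q-p)*100
    print(round(a,3),(d@x).round(2),(d@t).round(2),q.round(4))
"
```

```text
0.048 0.01 -0.89 [ 0.6109 -0.1102]
0.096 0.06 -1.78 [ 0.602  -0.1101]
0.144 0.16 -2.66 [ 0.5931 -0.1096]
0.192 0.3 -3.54 [ 0.5843 -0.1086]
0.24 0.48 -4.41 [ 0.5755 -0.1072]
0.288 0.7 -5.27 [ 0.5668 -0.1054]
0.336 0.96 -6.12 [ 0.5582 -0.1032]
0.384 1.26 -6.96 [ 0.5497 -0.1006]
```

>>> play_rows(
  series=[
    {"jaw": 0.1, "travel": [0, -0.45, 0], "roll": 0.024},
    {"jaw": 0.1, "travel": [0.01, -0.89, 0], "roll": 0.048},
    {"jaw": 0.1, "travel": [0.03, -1.34, 0], "roll": 0.072},
    {"jaw": 0.1, "travel": [0.06, -1.78, 0], "roll": 0.096},
    {"jaw": 0.1, "travel": [0.11, -2.22, 0], "roll": 0.12},
    {"jaw": 0.1, "travel": [0.16, -2.66, 0], "roll": 0.144},
    {"jaw": 0.1, "travel": [0.16, -2.66, 0], "roll": 0.144},
    {"jaw": 0.1, "travel": [0.16, -2.66, 0], "roll": 0.144},
  ],
  force=50,
)

```text
t: 6.02
tool_pos: [0.5933, -0.1103, 0.2166]
orientation: [3.141, 0.0, 1.473]
ft_force: [2.3, 0.6, -7.4]
opening: 0.0182
grasp_force: 49.7
```

>>> play_rows(
  series=[
    {"jaw": 0.1, "travel": [0, -0.45, 0.1], "roll": 0.024},
    {"jaw": 0.1, "travel": [0.01, -0.89, 0.2], "roll": 0.048},
    {"jaw": 0.1, "travel": [0.03, -1.34, 0.3], "roll": 0.072},
    {"jaw": 0.1, "travel": [0.06, -1.78, 0.3], "roll": 0.096},
    {"jaw": 0.1, "travel": [0.11, -2.22, 0.3], "roll": 0.12},
    {"jaw": 0.1, "travel": [0.16, -2.66, 0.3], "roll": 0.144},
    {"jaw": 0.1, "travel": [0.23, -3.1, 0.3], "roll": 0.168},
    {"jaw": 0.1, "travel": [0.3, -3.54, 0.3], "roll": 0.192},
    {"jaw": 0.1, "travel": [0.39, -3.98, 0.3], "roll": 0.216},
    {"jaw": 0.1, "travel": [0.48, -4.41, 0.3], "roll": 0.24},
    {"jaw": 0.1, "travel": [0.48, -4.41, 0.3], "roll": 0.24},
    {"jaw": 0.1, "travel": [0.48, -4.41, 0.3], "roll": 0.24},
  ],
)

```text
t: 7.02
tool_pos: [0.5497, -0.1011, 0.2134]
orientation: [3.141, -0.0, 1.234]
ft_force: [2.0, -2.9, -1.5]
opening: 0.0181
grasp_force: 50.2
```

```bash
python3 -c "
from h import *
go([.5497,-.1006,.213],1.234)
s=read_state();v=s['tool_pos'][:2]-[.6087,.075];print('ang',np.arctan2(-.1846,.0111)-np.arctan2(v[1],v[0]),np.hypot(*v))
S,T=snap('side'),snap('top')
a=cv2.resize(S['image'][130:230,270:370],None,fx=4,fy=4,interpolation=2)
b=cv2.resize(T['image'][140:240,320:420],None,fx=4,fy=4,interpolation=2)
cv2.imwrite('pics/g.png',np.hstack([a,b]))
for th in (0,.38):
  e=np.array([.6087,.075])+.266*np.array([np.cos(-1.525-th),np.sin(-1.525-th)]);print(th,(proj(S,[*e,.13])-[270,130])*4,(proj(T,[*e,.13])-[320,140])*4+[400,0])
"
```

```text
now 7.02 [ 0.5497 -0.1011  0.2134] [ 3.1413e+00 -1.0000e-04  1.2338e+00] F [ 2.03 -2.93 -1.49] open 0.0181 grip 50.2
travel cm [ 0.04 -0.01  0.04] roll -0.0
ang 0.3835083124366512 0.18568761128649341
0 [223.05874743 135.74844708] [696.58874692 189.3162621 ]
0.38 [315.40220769 172.68463224] [679.25880885 325.45951138]
```

View pics/g.png

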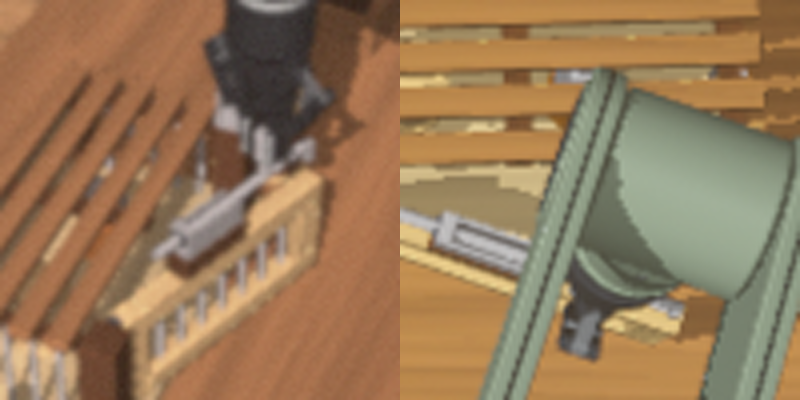

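The gate is open. Its free edge shows at about (318,178) in the side view and (683,322) in the top view, close to the 0.38 rad prediction of (315,173) and (679,325). I'll hold a few rows to settle it.

>>> play_rows(
  series=[
    {"jaw": 0.1, "travel": [0, 0, 0], "roll": 0},
    {"jaw": 0.1, "travel": [0, 0, 0], "roll": 0},
    {"jaw": 0.1, "travel": [0, 0, 0], "roll": 0},
    {"jaw": 0.1, "travel": [0, 0, 0], "roll": 0},
    {"jaw": 0.1, "travel": [0, 0, 0], "roll": 0},
    {"jaw": 0.1, "travel": [0, 0, 0], "roll": 0},
    {"jaw": 0.1, "travel": [0, 0, 0], "roll": 0},
    {"jaw": 0.1, "travel": [0, 0, 0], "roll": 0},
    {"jaw": 0.1, "travel": [0, 0, 0], "roll": 0},
    {"jaw": 0.1, "travel": [0, 0, 0], "roll": 0},
  ],
)

```text
t: 7.95
tool_pos: [0.5499, -0.1011, 0.2133]
orientation: [3.141, -0.0, 1.234]
ft_force: [2.3, -1.6, -1.7]
opening: 0.0183
grasp_force: 50.2
```

```bash
python3 -c "
from h import *
go([.5497,-.1006,.213],1.234)
print(close_job())"
```

```text
now 7.95 [ 0.5499 -0.1011  0.2133] [ 3.1415e+00 -1.0000e-04  1.2337e+00] F [ 2.35 -1.62 -1.67] open 0.0183 grip 50.2
travel cm [ 0.05 -0.03  0.03] roll -0.0
the job is handed in; nothing more can be done
None
```

I lifted the bolt over the lip, drew it about 3 cm and swung the gate to about 0.38 rad (10 cm at the free edge), then handed in at about 8 s with the fingers still holding the knob; the verdict was not shown.

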